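# Clear the sawn offcuts off the wiring bench mat

### The arm

A 6-joint arm with a two-finger parallel gripper is mounted at the origin on the work surface. World frame = base frame: x ahead of the robot, y to its left, z up, the work surface at z = 0. Lengths are in m, angles in degrees, forces in N, time in s.
With the tool pointing down it reaches from about 0.375 to 0.9 m from the base axis. Payload 3.1 kg.
Tool frame: the origin (TCP) lies on the front face of the gripper's body, between the roots of the fingers; the fingertips stand 70 mm ahead of it and the grasp point (between the pads) lies 51 mm ahead of it (bot.tip_extent is the distance from the TCP to the fingertips, in m); z points along the fingers, x is the direction in which the jaws open and shut, and the axes are right-handed (so a half turn about z gives the same grasp; the last joint's range is limited). The gripper opens to 87 mm and grips with 3 to 60 N. Pads are 19 mm wide; open, the fingers measure 117 mm over their backs; the gripper's body (75 mm by 190 mm) begins 51 mm behind the grasp point.
Start: joints at [-76.519, 30.224, 82.088, -0, 67.689, -10.227], TCP at [0.251, -0.572, 0.292] pointing down, gripper open.
Joint ranges: [-176.69, 176.69], [-43.24, 126.21], [12.49, 139.97], [-82, 262], [0, 151.66], [-163.58, 163.58]. Speed limits (degrees/s): [159.86, 159.86, 180, 180, 180, 180].

### API

Orientations are given as a 3x3 rotation matrix whose columns are the frame's x, y, z axes.
In Python, from rig import bot, viewer, ticket gives the robot as it stands. The module is installed in compiled form; this text tells all that it offers.
- The arm moves only by the tool arm_command, never from a script. Its argument "targets" is a list of rows, each an object with "rot": the turn, a rotation vector about the tool's x, y, z in degrees, a list of three; "offset": the shift along the tool's x, y, z in cm, a list of three; "gripper": the closure, from 0 (fully open) to 1 (shut). A call has 1 to 8 rows; each row is the pose to reach, as a shift and turn from the pose commanded when the call began, along the tool's axes at that moment; what a row does not reach only later rows make up. A row lasts 1/10 s, in which the tool goes at most 50 mm and 8.59 degrees, less where a joint would pass 70% of its speed; a pose out of reach is approached as far as the arm can. A call with a gripper value outside its range is refused whole. The fingers move at their own pace and stop on an object; the grip force is fixed at half the most. Time passes only in rows, so rows that repeat a pose let the fingers close. It gives the time, the measured TCP pose, the force and the opening at its end, in the units of the state.
- bot.read_state(): the state, without advancing time (a new reading comes with each control period).
- viewer.capture(name): name is "side" or "top" or "wrist"; returns a dict with "frame" (400x640x3 uint8, red, green, blue), "fx", "fy", "cx", "cy" (pixels), "view" (4x4, takes a point from world to camera coordinates). Camera axes: x right, y down, z forward; pixel columns grow to the right and rows downward; lengths in m; the calibration is good to about 2 mm. A picture is of the moment at which its call begins. There is no depth.
- ticket.hand_in(): hands the job in, once; it reports no verdict.
The state is a dict: "time_s": time; "joint_positions": joint angles; "qvel": joint speeds; "tau": joint torques, N m; "position": TCP position; "tcp_rot": TCP orientation; "force": force on the tool from outside, world axes, zero at the start; "moment": the same for the moment, N m; "opening": opening from 0.0 (shut) to 1.0 (fully open).
Only numpy, scipy, OpenCV 4.12 (cv2) and the standard library are available. Lean on these libraries where they do the work, as an engineer would, in place of code of your own. Each camera call takes 0.05 s, during which the arm holds its last target. There are 200 camera calls.

### The job

Two sawn offcuts are left on the black bench mat, each with one end painted red: a piece of grey slotted wiring duct and a piece of aluminium square tube. Put both into the red scrap bin, not the blue stock bin, and leave the good aluminium spacer (the tube piece with two drilled holes and no red paint) lying where it is.

Things in the scene. Friction and masses are not known exactly. Their poses are not given: they have to be found in the camera images.
- duct_offcut: Offcut of grey plastic slotted wiring duct, a U-section open at the top, 60 long (its x axis) x 40 wide (y) x 40 high (z), walls 3 thick and stiff enough to grip from outside across the width (y); the 12 at its +x end is painted red. About 40 g. Origin: centre of its underside. Lies upright (z up) on the black mat, whose top is 3 above the work surface (z = 0.003 m). Its neighbours on the mat, all good parts, are at most 46 high and leave at least 25 free beside it.
- tube_offcut: Offcut of bare aluminium square tube, 70 long (its x axis) x 30 wide (y) x 30 high (z), wall 3; about the last 18 at its +x end painted red. About 65 g. Origin: centre of its underside. Lies on the same mat, z up, with the same room beside it.
- spacer: The good part to leave alone: aluminium square tube of the same size as the offcut (70 along x, 30 along y, 30 high) but without red paint and with two black drilled holes 12 in diameter in its upper face. Origin: centre of its underside. Lies on the same mat.
- scrap_bin: Open-topped red plastic bin, fixed to the bench, 200 long (its x axis) x 160 wide (y) x 100 high (z), walls and floor 4 thick. Origin: centre of its underside, at bench height (z = 0). It stands beside the mat, on the left or on the right; the blue bin of the same size on the other side holds stock and is not for scrap.
Mind the look-alikes: they are no part of the job. Leave any orange or purple look-alike of the tube_offcut alone.

How it is judged (in metres and radians):
At the end, for the whole second after the job is handed in: Both red-ended offcuts lie at rest (slower than 30 mm/s) inside the red scrap bin, their origins within its walls and less than 90 mm above its underside (below its 100 mm rim), and the good spacer is within 20 mm of where it lay at the start (x of duct_offcut in the frame of scrap_bin between -0.098 and 0.098 m and y of duct_offcut in the frame of scrap_bin between -0.078 and 0.078 m and z of duct_offcut in the frame of scrap_bin between 0 and 0.09 m and linear speed of each of duct_offcut, tube_offcut below 0.03 m/s and x of tube_offcut in the frame of scrap_bin between -0.098 and 0.098 m and y of tube_offcut in the frame of scrap_bin between -0.078 and 0.078 m and z of tube_offcut in the frame of scrap_bin between 0 and 0.09 m and distance of spacer from where it was at the start of the episode below 0.02 m); the robot touches nothing.
It fails at once if the good spacer is moved by more than 20 mm (distance of spacer from where it was at the start of the episode above 0.02 m).
It also fails if it takes over 51 s, if anything falls off the work surface, if the arm or the gripper's body presses on something with over 40 N, if the wrist force passes 120 N, or if a joint passes its speed limit or range.

## Working session

There is one attempt and no reset: what is moved stays moved. The work goes in short steps, Python scripts to look and compute and a tool call to move; the robot and the scene stay as the last step left them, time stands still between calls to the robot, and variables do not carry over. Pictures are saved under pics/ and viewed, about 8 in all and at most 12, crops included, and the job is handed in when it is done.

Besides the shell and the picture viewer there is one more tool, called as name([rows], argument=value, ...), one row to a line, values as JSON. arm_command: Moves the arm, as the interface text tells. Its arguments: {"type":"object","properties":{"targets":{"type":"array"}},"required":["targets"]}

```bash
mkdir -p pics; cat > h.py <<'E'
import numpy as np, cv2
from rig import bot, viewer, ticket
def cap(n,f):
    c=viewer.capture(n); cv2.imwrite('pics/'+f+'.png',c['frame'][:,:,::-1]); np.savez('pics/'+f+'.npz',**c); return c
def ray(c,u,v,z):
    V=np.array(c['view']); R=V[:3,:3]; t=V[:3,3]; o=-R.T@t
    d=R.T@np.array([(u-c['cx'])/c['fx'],(v-c['cy'])/c['fy'],1]); return o+d*(z-o[2])/d[2]
E
python3 - <<'E'
from h import *
c=cap('top','top0'); print(c['view'],c['fx']); cap('side','side0'); s=bot.read_state(); print(s['position'],s['tcp_rot'],s['time_s'],s['opening'])
E
```

```text
[[-2.08544521e-02 -9.99782476e-01  3.03561060e-04  1.34951930e-02]
 [-9.80042260e-01  2.03826514e-02 -1.97741540e-01  4.70593557e-01]
 [ 1.97692339e-01 -4.42129414e-03 -9.80254146e-01  1.52295185e+00]
 [ 0.00000000e+00  0.00000000e+00  0.00000000e+00  1.00000000e+00]] 518.944309660282
[ 0.25121924 -0.57172737  0.29137389] [[ 4.02079284e-01 -9.15604747e-01 -4.43104056e-04]
 [-9.15602892e-01 -4.02079377e-01  1.87600517e-03]
 [-1.89584224e-03 -3.48595462e-04 -9.99998142e-01]] 0.1 1.0050404336383847
```

View pics/top0.png

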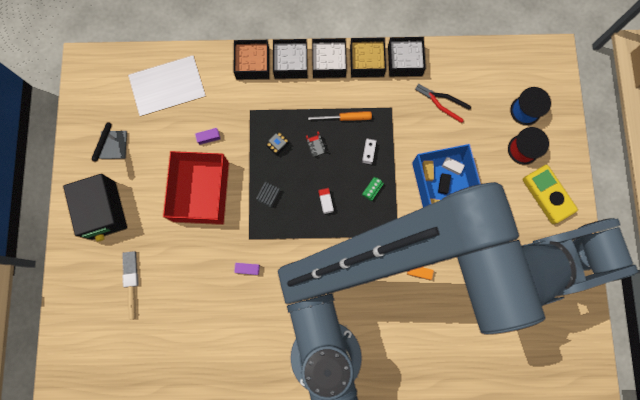

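The red bin is on the left at (197,187). A grey piece with red sits at (317,145), a light tube with a red end at (326,201), and the spacer with two holes at (370,151). The purple and orange look-alikes lie off the mat. I'll enlarge to confirm.

```bash
python3 - <<'E'
import cv2
i=cv2.imread('pics/top0.png'); cv2.imwrite('pics/crop0.png',cv2.resize(i[120:220,250:390],None,fx=5.5,fy=5.5,interpolation=cv2.INTER_CUBIC))
E
```

```text
(no output)
```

View pics/crop0.png

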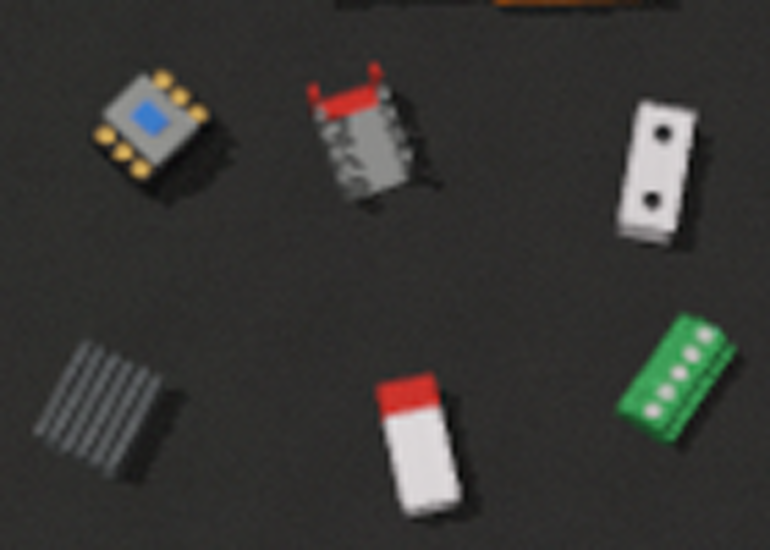

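Confirmed: the duct with red wall ends is at crop (365,140), the tube with a red end at (420,445), and the spacer with two holes and no red at (657,170). Only the first two fit the description.

```bash
python3 - <<'E'
from h import *
c=np.load('pics/top0.npz')
def w(p,z): return ray(c,250+(p[0]+.5)/5.5-.5,120+(p[1]+.5)/5.5-.5,z)
print('tube',[w(p,.033).round(4)[:2] for p in [(376,385),(435,373),(461,492),(406,506)]])
print('ducttop',[w(p,.043).round(4)[:2] for p in [(313,88),(376,68)]])
print('ductfloor',[w(p,.006).round(4)[:2] for p in [(318,102),(378,85),(412,180),(352,200)]])
for p in [(169,153),(228,153),(225,223),(166,217)]: print('bin',ray(c,*p,.1)[:2].round(4))
E
```

```text
tube [array([0.4946, 0.0128]), array([ 0.5008, -0.0202]), array([ 0.4332, -0.033 ]), array([ 0.426 , -0.0024])]
ducttop [array([0.6647, 0.045 ]), array([0.6758, 0.0091])]
ductfloor [array([0.6683, 0.043 ]), array([0.6779, 0.0082]), array([ 0.6204, -0.0102]), array([0.6092, 0.0244])]
bin [0.6005 0.4529]
bin [0.5969 0.2777]
bin [0.387  0.2833]
bin [0.4081 0.4545]
```

```bash
cat >> h.py <<'E'
from scipy.spatial.transform import Rotation as Rt
def to(p,yaw):
    s=bot.read_state(); R=np.array(s['tcp_rot']); a=np.radians(yaw)
    T=np.array([[np.cos(a),np.sin(a),0],[np.sin(a),-np.cos(a),0],[0,0,-1]])
    print('t',s['time_s'],'pos',np.round(s['position'],4),'open',s['opening'],'F',np.round(s['force'],1))
    print('offset cm',(R.T@(np.array(p)-s['position'])*100).round(2),'rot',Rt.from_matrix(R.T@T).as_rotvec(degrees=True).round(2))
E
python3 -c "
from h import *
to([.464,-.011,.22],-78.4)"
```

```text
t 0.1 pos [ 0.2512 -0.5717  0.2914] open 1.0050404336383847 F [-0.5 -0.8  0. ]
offset cm [-42.77 -42.03   7.23] rot [-1.000e-02  1.100e-01  1.211e+01]
```

arm_command([
  {"offset": [-42.8, -42, 7.2], "rot": [0, 0.1, 12.1], "gripper": 0.45},
  {"offset": [-42.8, -42, 7.2], "rot": [0, 0.1, 12.1], "gripper": 0.45},
  {"offset": [-42.8, -42, 7.2], "rot": [0, 0.1, 12.1], "gripper": 0.45},
  {"offset": [-42.8, -42, 7.2], "rot": [0, 0.1, 12.1], "gripper": 0.45},
  {"offset": [-42.8, -42, 7.2], "rot": [0, 0.1, 12.1], "gripper": 0.45},
  {"offset": [-42.8, -42, 7.2], "rot": [0, 0.1, 12.1], "gripper": 0.45},
  {"offset": [-42.8, -42, 7.2], "rot": [0, 0.1, 12.1], "gripper": 0.45},
  {"offset": [-42.8, -42, 7.2], "rot": [0, 0.1, 12.1], "gripper": 0.45},
])

```text
time_s: 0.9
position: [0.3923, -0.199, 0.2443]
tcp_rot: [[0.201, -0.98, 0.001], [-0.98, -0.201, -0.002], [0.002, -0.0, -1.0]]
force: [0.1, -0.1, 0.0]
opening: 0.553
```

```bash
python3 -c "
from h import *
to([.464,-.011,.22],-78.4)"
```

```text
t 0.9 pos [ 0.3923 -0.199   0.2443] open 0.5534357804417961 F [ 0.1 -0.1  0. ]
offset cm [-16.98 -10.79   2.4 ] rot [-0.02 -0.09 -0.03]
```

arm_command([
  {"offset": [-14, -8.9, 2], "rot": [0, 0, 0], "gripper": 0.45},
  {"offset": [-14, -8.9, 2], "rot": [0, 0, 0], "gripper": 0.45},
  {"offset": [-14, -8.9, 2], "rot": [0, 0, 0], "gripper": 0.45},
  {"offset": [-14, -8.9, 2], "rot": [0, 0, 0], "gripper": 0.45},
  {"offset": [-14, -8.9, 2], "rot": [0, 0, 0], "gripper": 0.45},
  {"offset": [-14, -8.9, 2], "rot": [0, 0, 0], "gripper": 0.45},
  {"offset": [-14, -8.9, 2], "rot": [0, 0, 0], "gripper": 0.45},
])

```text
time_s: 1.6
position: [0.4509, -0.0467, 0.2244]
tcp_rot: [[0.2, -0.98, 0.001], [-0.98, -0.2, -0.002], [0.002, -0.0, -1.0]]
force: [0.2, -0.3, 0.1]
opening: 0.552
```

```bash
python3 -c "
from h import *
to([.464,-.011,.22],-78.4); cap('wrist','w1')
to([.464,-.011,.08],-78.4)"
```

```text
t 1.6 pos [ 0.4509 -0.0467  0.2244] open 0.5520980180107262 F [ 0.2 -0.3  0.1]
offset cm [-3.24 -2.    0.43] rot [-0.01 -0.12 -0.06]
t 1.65 pos [ 0.4509 -0.047   0.2244] open 0.5511206848546999 F [-0.4  0.4  0.7]
offset cm [-3.29 -2.   14.44] rot [-0.01 -0.11 -0.1 ]
```

View pics/w1.png

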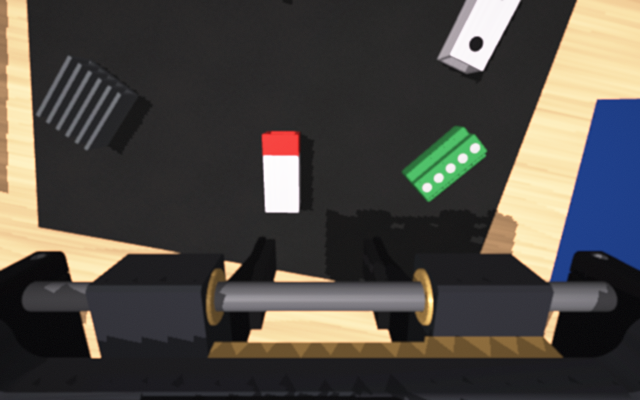

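The wrist view shows the tube at (281,172), red end up, with face corners at (262,132), (299,131), (299,212) and (265,212). It is nearly aligned with the gripper.

```bash
python3 -c "
from h import *
c=np.load('pics/w1.npz')
q=np.array([ray(c,*p,.033)[:2] for p in [(262,132),(299,131),(299.5,212),(265,212)]]); print(q.round(4))
m=q.mean(0); d=q[0]+q[1]-q[2]-q[3]; y=np.degrees(np.arctan2(d[1],d[0])); print(m,y,np.linalg.norm(d)/2)
to([*m,.08],y-90)"
```

```text
[[ 0.4959  0.0115]
 [ 0.5031 -0.0194]
 [ 0.4311 -0.0332]
 [ 0.4248 -0.0021]]
[ 0.46369719 -0.01078836] 10.835374908516044 0.072844490083001
t 1.65 pos [ 0.4509 -0.047   0.2244] open 0.5511206848546999 F [-0.4  0.4  0.7]
offset cm [-3.32 -1.97 14.44] rot [-0.02 -0.11  0.66]
```

arm_command([
  {"offset": [-3.3, -2, 1], "rot": [0, 0, 0.7], "gripper": 0.45},
  {"offset": [-3.3, -2, 5], "rot": [0, 0, 0.7], "gripper": 0.45},
  {"offset": [-3.3, -2, 8], "rot": [0, 0, 0.7], "gripper": 0.45},
  {"offset": [-3.3, -2, 10], "rot": [0, 0, 0.7], "gripper": 0.45},
  {"offset": [-3.3, -2, 10], "rot": [0, 0, 0.7], "gripper": 0.45},
  {"offset": [-3.3, -2, 10], "rot": [0, 0, 0.7], "gripper": 0.45},
])

```text
time_s: 2.25
position: [0.4641, -0.0106, 0.1244]
tcp_rot: [[0.187, -0.982, 0.0], [-0.982, -0.187, -0.002], [0.002, 0.0, -1.0]]
force: [0.2, 0.1, 0.8]
opening: 0.55
```

```bash
python3 -c "
from h import *
to([.4637,-.0108,.08],-79.0)"
```

```text
t 2.25 pos [ 0.4641 -0.0106  0.1244] open 0.5502369786056908 F [0.2 0.1 0.8]
offset cm [0.   0.04 4.44] rot [ 0.01 -0.09 -0.19]
```

arm_command([
  {"offset": [0, 0, 2.5], "rot": [0, 0, 0], "gripper": 0.45},
  {"offset": [0, 0, 4.4], "rot": [0, 0, 0], "gripper": 0.45},
  {"offset": [0, 0, 4.4], "rot": [0, 0, 0], "gripper": 0.45},
  {"offset": [0, 0, 4.4], "rot": [0, 0, 0], "gripper": 1},
  {"offset": [0, 0, 4.4], "rot": [0, 0, 0], "gripper": 1},
  {"offset": [0, 0, 4.4], "rot": [0, 0, 0], "gripper": 1},
  {"offset": [0, 0, 4.4], "rot": [0, 0, 0], "gripper": 1},
  {"offset": [0, 0, 4.4], "rot": [0, 0, 0], "gripper": 1},
])

```text
time_s: 3.05
position: [0.4647, -0.0099, 0.0814]
tcp_rot: [[0.189, -0.982, 0.003], [-0.982, -0.189, -0.002], [0.003, -0.002, -1.0]]
force: [-0.2, -0.9, 7.1]
opening: 0.341
```

arm_command([
  {"offset": [0, 0, -4], "rot": [0, 0, 0], "gripper": 1},
  {"offset": [0, 0, -8], "rot": [0, 0, 0], "gripper": 1},
  {"offset": [0, 0, -13], "rot": [0, 0, 0], "gripper": 1},
  {"offset": [0, 0, -16], "rot": [0, 0, 0], "gripper": 1},
  {"offset": [0, 0, -16], "rot": [0, 0, 0], "gripper": 1},
  {"offset": [0, 0, -16], "rot": [0, 0, 0], "gripper": 1},
])

```text
time_s: 3.65
position: [0.4638, -0.0093, 0.2409]
tcp_rot: [[0.189, -0.982, 0.002], [-0.982, -0.189, -0.002], [0.002, -0.002, -1.0]]
force: [-0.4, 0.5, -1.3]
opening: 0.347
```

```bash
python3 -c "
from h import *
to([.45,.367,.24],-90)"
```

```text
t 3.65 pos [ 0.4638 -0.0093  0.2409] open 0.3466390116119648 F [-0.4  0.5 -1.3]
offset cm [-37.21  -5.77   0.  ] rot [-0.1  -0.13 10.92]
```

The opening is 30 mm, so the tube is held. Next is the red bin.

arm_command([
  {"offset": [-4, -0.6, 0], "rot": [0, 0, 2], "gripper": 1},
  {"offset": [-8.5, -1.3, 0], "rot": [0, 0, 4], "gripper": 1},
  {"offset": [-13, -2, 0], "rot": [0, 0, 6], "gripper": 1},
  {"offset": [-17.5, -2.7, 0], "rot": [0, 0, 8], "gripper": 1},
  {"offset": [-22, -3.4, 0], "rot": [0, 0, 10.9], "gripper": 1},
  {"offset": [-26.5, -4.1, 0], "rot": [0, 0, 10.9], "gripper": 1},
  {"offset": [-31, -4.8, 0], "rot": [0, 0, 10.9], "gripper": 1},
  {"offset": [-34, -5.3, 0], "rot": [0, 0, 10.9], "gripper": 1},
])

```text
time_s: 4.45
position: [0.45, 0.3368, 0.2371]
tcp_rot: [[0.002, -1.0, -0.004], [-1.0, -0.002, -0.003], [0.003, 0.004, -1.0]]
force: [-0.0, -0.3, -1.1]
opening: 0.345
```

```bash
python3 -c "
from h import *
to([.45,.367,.24],-90)"
```

```text
t 4.45 pos [0.45   0.3368 0.2371] open 0.34517684907694474 F [-0.  -0.3 -1.1]
offset cm [-3.02 -0.   -0.3 ] rot [ 0.21 -0.18  0.12]
```

arm_command([
  {"offset": [-2.8, 0, 0], "rot": [0, 0, 0], "gripper": 1},
  {"offset": [-2.8, 0, 0], "rot": [0, 0, 0], "gripper": 1},
  {"offset": [-2.8, 0, 0], "rot": [0, 0, 0], "gripper": 1},
])

```text
time_s: 4.75
position: [0.4504, 0.3622, 0.2372]
tcp_rot: [[0.002, -1.0, -0.004], [-1.0, -0.002, -0.004], [0.004, 0.004, -1.0]]
force: [-0.2, 0.1, 0.2]
opening: 0.34
```

```bash
python3 -c "
from h import *
cap('wrist','w2')
to([.45,.367,.135],-90)"
```

```text
t 4.8 pos [0.4506 0.3615 0.2376] open 0.3437662345388164 F [ 0.5  0.5 -0.3]
offset cm [-0.59  0.02 10.26] rot [ 0.2  -0.24  0.03]
```

View pics/w2.png

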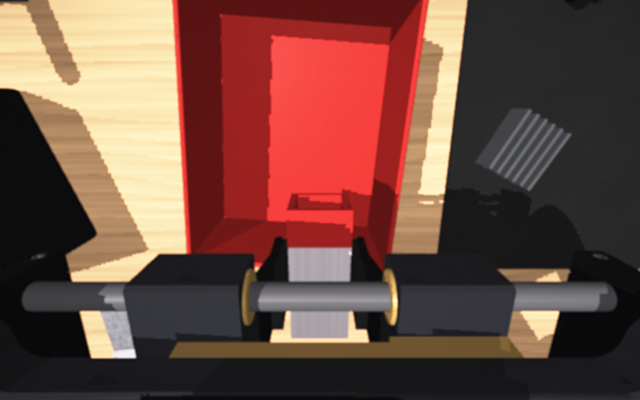

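The wrist view shows the tube held, red end up, above the red bin. The bin floor's corners are at about (221,14), (391,42), (368,234) and (224,218), so the gripper sits near the bin's near wall.

```bash
python3 -c "
from h import *
c=np.load('pics/w2.npz')
for p in [(221,14),(391,28),(370,222),(224,218)]: print('floor',ray(c,*p,.004)[:2].round(3))
for p in [(190,253),(177,0),(426,0),(392,240)]: print('rim',ray(c,*p,.1)[:2].round(3))
to([.495,.367,.14],-90)"
```

```text
floor [0.605 0.448]
floor [0.594 0.296]
floor [0.407 0.306]
floor [0.412 0.462]
rim [0.418 0.461]
rim [0.59  0.449]
rim [0.591 0.295]
rim [0.429 0.305]
t 4.8 pos [0.4506 0.3615 0.2376] open 0.3437662345388164 F [ 0.5  0.5 -0.3]
offset cm [-0.59 -4.47  9.75] rot [ 0.2  -0.24  0.03]
```

```bash
python3 -c "
from h import *
to([.465,.379,.135],-93)"
```

```text
t 4.8 pos [0.4506 0.3615 0.2376] open 0.3437662345388164 F [ 0.5  0.5 -0.3]
offset cm [-1.79 -1.48 10.25] rot [ 0.19 -0.25  3.03]
```

arm_command([
  {"offset": [-1.6, -1.5, 0], "rot": [0, 0, 3], "gripper": 1},
  {"offset": [-1.6, -1.5, 3], "rot": [0, 0, 3], "gripper": 1},
  {"offset": [-1.6, -1.5, 6.5], "rot": [0, 0, 3], "gripper": 1},
  {"offset": [-1.6, -1.5, 10], "rot": [0, 0, 3], "gripper": 1},
  {"offset": [-1.6, -1.5, 10], "rot": [0, 0, 3], "gripper": 1},
  {"offset": [-1.6, -1.5, 10], "rot": [0, 0, 3], "gripper": 1},
])

```text
time_s: 5.4
position: [0.4667, 0.377, 0.1391]
tcp_rot: [[-0.054, -0.999, -0.002], [-0.999, 0.054, -0.003], [0.003, 0.002, -1.0]]
force: [0.5, -0.4, 0.5]
opening: 0.344
```

arm_command([
  {"offset": [0, 0, 0], "rot": [0, 0, 0], "gripper": 0.4},
  {"offset": [0, 0, 0], "rot": [0, 0, 0], "gripper": 0.4},
  {"offset": [0, 0, 0], "rot": [0, 0, 0], "gripper": 0.4},
  {"offset": [0, 0, 0], "rot": [0, 0, 0], "gripper": 0.4},
  {"offset": [0, 0, -4], "rot": [0, 0, 0], "gripper": 0.4},
  {"offset": [0, 0, -8], "rot": [0, 0, 0], "gripper": 0.4},
  {"offset": [0, 0, -11], "rot": [0, 0, 0], "gripper": 0.4},
  {"offset": [0, 0, -11], "rot": [0, 0, 0], "gripper": 0.4},
])

```text
time_s: 6.2
position: [0.469, 0.38, 0.2551]
tcp_rot: [[-0.052, -0.999, 0.011], [-0.999, 0.052, 0.004], [-0.004, -0.01, -1.0]]
force: [0.4, 0.4, 0.5]
opening: 0.597
```

```bash
python3 -c "
from h import *
to([.6,.03,.24],-73)"
```

```text
t 6.2 pos [0.469  0.38   0.2551] open 0.597342111137315 F [0.4 0.4 0.5]
offset cm [ 34.28 -14.88   1.52] rot [ -0.63   0.14 -19.97]
```

arm_command([
  {"offset": [4, -1.7, 0.5], "rot": [0, 0, -2.5], "gripper": 0.35},
  {"offset": [8.5, -3.7, 1], "rot": [0, 0, -5], "gripper": 0.35},
  {"offset": [13, -5.6, 1], "rot": [0, 0, -8], "gripper": 0.35},
  {"offset": [17.5, -7.6, 1], "rot": [0, 0, -11], "gripper": 0.35},
  {"offset": [22, -9.5, 1], "rot": [0, 0, -14], "gripper": 0.35},
  {"offset": [26.5, -11.5, 1], "rot": [0, 0, -17], "gripper": 0.35},
  {"offset": [31, -13.5, 1], "rot": [0, 0, -20], "gripper": 0.35},
  {"offset": [34.3, -14.9, 1.5], "rot": [0, 0, -20], "gripper": 0.35},
])

```text
time_s: 7.0
position: [0.5986, 0.0251, 0.2352]
tcp_rot: [[0.292, -0.957, 0.002], [-0.957, -0.292, -0.002], [0.003, -0.001, -1.0]]
force: [0.3, 0.2, 0.5]
opening: 0.653
```

arm_command([
  {"offset": [0, 0, 0], "rot": [0, 0, 0], "gripper": 0.35},
  {"offset": [0, 0, 0], "rot": [0, 0, 0], "gripper": 0.35},
  {"offset": [0, 0, 0], "rot": [0, 0, 0], "gripper": 0.35},
])

```text
time_s: 7.3
position: [0.5966, 0.0292, 0.2347]
tcp_rot: [[0.293, -0.956, -0.001], [-0.956, -0.293, -0.001], [0.0, 0.002, -1.0]]
force: [0.3, -0.1, -0.6]
opening: 0.652
```

```bash
python3 -c "
from h import *
c=cap('wrist','w3'); cap('top','top3')
to([.6415,.018,.12],-73)"
```

```text
t 7.4 pos [0.5968 0.0297 0.2352] open 0.6536399152612768 F [ 0.5 -0.2  0.6]
offset cm [ 2.42 -3.93 11.51] rot [ 0.04 -0.06  0.13]
```

View pics/w3.png

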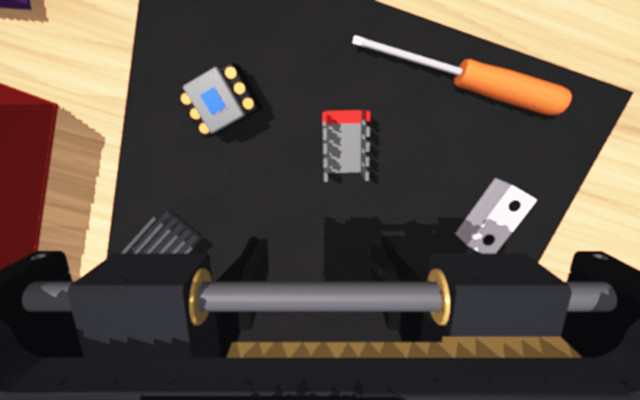

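The wrist view shows the duct aligned with the gripper, with top edge corners at (322,111), (371,110), (370,181) and (322,182).

```bash
python3 -c "
from h import *
c=np.load('pics/w3.npz')
q=np.array([ray(c,*p,.043)[:2] for p in [(322,111),(371,110),(370,181),(322,182)]]); print(q.round(4))
m=q.mean(0); d=q[0]+q[1]-q[2]-q[3]; y=np.degrees(np.arctan2(d[1],d[0])); print(m,y,np.linalg.norm(d)/2)
to([*m,.12],y-90)
i=cv2.imread('pics/top3.png'); cv2.imwrite('pics/crop3.png',cv2.resize(i[130:240,140:260],None,fx=5,fy=5,interpolation=cv2.INTER_CUBIC))"
```

```text
[[ 0.667   0.0477]
 [ 0.6798  0.0085]
 [ 0.6218 -0.0114]
 [ 0.6083  0.0295]]
[0.64420625 0.018542  ] 18.051692216588748 0.06142523321669914
t 7.4 pos [0.5968 0.0297 0.2352] open 0.6536399152612768 F [ 0.5 -0.2  0.6]
offset cm [ 2.45 -4.21 11.51] rot [ 0.05 -0.06 -0.92]
```

View pics/crop3.png

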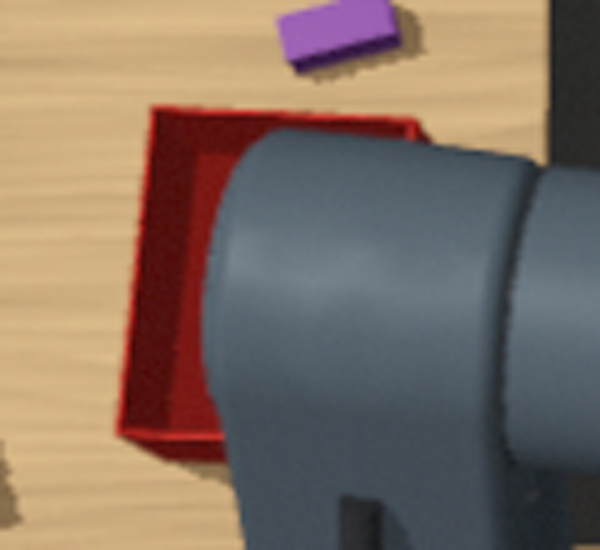

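The arm hides the bin here, so I'll check it later. Grasping the duct next.

arm_command([
  {"offset": [2.4, -4.2, 0], "rot": [0, 0, -0.5], "gripper": 0.35},
  {"offset": [2.4, -4.2, 3], "rot": [0, 0, -0.5], "gripper": 0.35},
  {"offset": [2.4, -4.2, 7], "rot": [0, 0, -0.5], "gripper": 0.35},
  {"offset": [2.4, -4.2, 10.5], "rot": [0, 0, -0.5], "gripper": 0.35},
  {"offset": [2.4, -4.2, 10.5], "rot": [0, 0, -0.5], "gripper": 0.35},
  {"offset": [2.4, -4.2, 10.5], "rot": [0, 0, -0.5], "gripper": 0.35},
  {"offset": [2.4, -4.2, 10.5], "rot": [0, 0, -0.5], "gripper": 0.35},
])

```text
time_s: 8.1
position: [0.6462, 0.0178, 0.1326]
tcp_rot: [[0.302, -0.953, 0.005], [-0.953, -0.302, -0.002], [0.004, -0.004, -1.0]]
force: [0.6, -0.1, 0.2]
opening: 0.652
```

```bash
python3 -c "
from h import *
to([.643,.0185,.082],-72.3)"
```

```text
t 8.1 pos [0.6462 0.0178 0.1326] open 0.6518168085237506 F [ 0.6 -0.1  0.2]
offset cm [-0.18  0.3   5.06] rot [-0.22 -0.2  -0.13]
```

arm_command([
  {"offset": [0, 0.2, 2.5], "rot": [0, 0, 0], "gripper": 0.35},
  {"offset": [0, 0.2, 4.9], "rot": [0, 0, 0], "gripper": 0.35},
  {"offset": [0, 0.2, 4.9], "rot": [0, 0, 0], "gripper": 0.35},
  {"offset": [0, 0.2, 4.9], "rot": [0, 0, 0], "gripper": 1},
  {"offset": [0, 0.2, 4.9], "rot": [0, 0, 0], "gripper": 1},
  {"offset": [0, 0.2, 4.9], "rot": [0, 0, 0], "gripper": 1},
  {"offset": [0, 0.2, 4.9], "rot": [0, 0, 0], "gripper": 1},
  {"offset": [0, 0.2, 4.9], "rot": [0, 0, 0], "gripper": 1},
])

```text
time_s: 8.9
position: [0.6441, 0.0165, 0.0833]
tcp_rot: [[0.301, -0.954, 0.004], [-0.954, -0.301, -0.002], [0.003, -0.003, -1.0]]
force: [0.0, 0.1, 6.3]
opening: 0.458
```

arm_command([
  {"offset": [0, 0, -4], "rot": [0, 0, 0], "gripper": 1},
  {"offset": [0, 0, -8], "rot": [0, 0, 0], "gripper": 1},
  {"offset": [0, 0, -13], "rot": [0, 0, 0], "gripper": 1},
  {"offset": [0, 0, -16], "rot": [0, 0, 0], "gripper": 1},
  {"offset": [0, 0, -16], "rot": [0, 0, 0], "gripper": 1},
  {"offset": [0, 0, -16], "rot": [0, 0, 0], "gripper": 1},
])

```text
time_s: 9.5
position: [0.6428, 0.0169, 0.2422]
tcp_rot: [[0.301, -0.954, 0.002], [-0.954, -0.301, -0.002], [0.002, -0.001, -1.0]]
force: [-0.2, 0.5, -0.9]
opening: 0.456
```

```bash
python3 -c "
from h import *
to([.54,.374,.24],-93)"
```

```text
t 9.5 pos [0.6428 0.0169 0.2422] open 0.4557488789866217 F [-0.2  0.5 -0.9]
offset cm [-37.15  -0.95   0.13] rot [-0.09 -0.12 20.51]
```

The opening is 40 mm, so the duct is held. Moving to the bin.

arm_command([
  {"offset": [-4, -0.1, 0], "rot": [0, 0, 2.5], "gripper": 1},
  {"offset": [-8.5, -0.2, 0], "rot": [0, 0, 5], "gripper": 1},
  {"offset": [-13, -0.3, 0], "rot": [0, 0, 8], "gripper": 1},
  {"offset": [-17.5, -0.5, 0], "rot": [0, 0, 11], "gripper": 1},
  {"offset": [-22, -0.6, 0], "rot": [0, 0, 14], "gripper": 1},
  {"offset": [-26.5, -0.7, 0], "rot": [0, 0, 17], "gripper": 1},
  {"offset": [-31, -0.8, 0], "rot": [0, 0, 20.5], "gripper": 1},
  {"offset": [-34.5, -0.9, 0], "rot": [0, 0, 20.5], "gripper": 1},
])

```text
time_s: 10.3
position: [0.5452, 0.3505, 0.238]
tcp_rot: [[-0.052, -0.999, -0.005], [-0.999, 0.052, -0.003], [0.004, 0.004, -1.0]]
force: [0.0, -0.2, -0.3]
opening: 0.457
```

arm_command([
  {"offset": [-2.3, 0, 0], "rot": [0, 0, 0], "gripper": 1},
  {"offset": [-2.3, 0, 0], "rot": [0, 0, 0], "gripper": 1},
  {"offset": [-2.3, 0, 0], "rot": [0, 0, 0], "gripper": 1},
  {"offset": [-2.3, 0, 0], "rot": [0, 0, 0], "gripper": 1},
])

```text
time_s: 10.7
position: [0.5485, 0.3701, 0.2393]
tcp_rot: [[-0.053, -0.999, -0.002], [-0.999, 0.053, -0.003], [0.004, 0.002, -1.0]]
force: [0.2, -0.2, 0.2]
opening: 0.46
```

```bash
python3 -c "
from h import *
cap('wrist','w4')
to([.54,.374,.135],-93)"
```

```text
t 10.75 pos [0.5488 0.37   0.2397] open 0.4582168150536208 F [0.2 0.5 1. ]
offset cm [-0.38  0.88 10.47] rot [ 0.08 -0.17 -0.08]
```

View pics/w4.png

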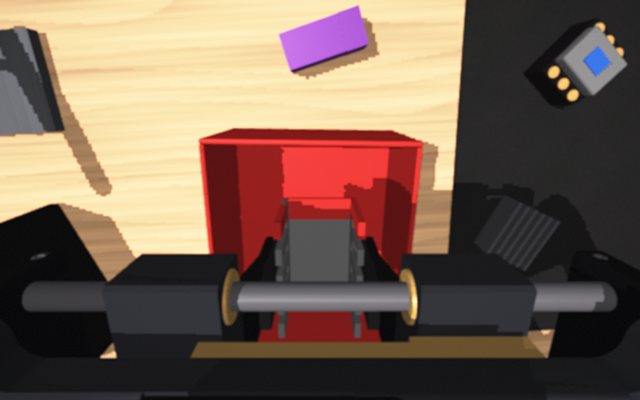

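The duct hangs centred over the red bin: the rim spans columns 203–420 and the duct is at about (320,250). Lowering and releasing.

arm_command([
  {"offset": [-0.4, 0, 3], "rot": [0, 0, 0], "gripper": 1},
  {"offset": [-0.4, 0, 6.5], "rot": [0, 0, 0], "gripper": 1},
  {"offset": [-0.4, 0, 10], "rot": [0, 0, 0], "gripper": 1},
  {"offset": [-0.4, 0, 10], "rot": [0, 0, 0], "gripper": 1},
  {"offset": [-0.4, 0, 10], "rot": [0, 0, 0], "gripper": 1},
])

```text
time_s: 11.25
position: [0.5494, 0.3744, 0.1405]
tcp_rot: [[-0.054, -0.999, -0.001], [-0.999, 0.054, -0.002], [0.002, 0.001, -1.0]]
force: [0.2, -0.1, -0.7]
opening: 0.453
```

arm_command([
  {"offset": [0, 0, 0], "rot": [0, 0, 0], "gripper": 0.3},
  {"offset": [0, 0, 0], "rot": [0, 0, 0], "gripper": 0.3},
  {"offset": [0, 0, 0], "rot": [0, 0, 0], "gripper": 0.3},
  {"offset": [0, 0, 0], "rot": [0, 0, 0], "gripper": 0.3},
  {"offset": [0, 0, -4], "rot": [0, 0, 0], "gripper": 0.3},
  {"offset": [0, 0, -8], "rot": [0, 0, 0], "gripper": 0.3},
  {"offset": [0, 0, -13], "rot": [0, 0, 0], "gripper": 0.3},
  {"offset": [0, 0, -16], "rot": [0, 0, 0], "gripper": 0.3},
])

```text
time_s: 12.05
position: [0.55, 0.3763, 0.3054]
tcp_rot: [[-0.052, -0.999, 0.006], [-0.999, 0.052, 0.001], [-0.001, -0.006, -1.0]]
force: [0.7, 0.6, -0.5]
opening: 0.702
```

arm_command([
  {"offset": [4, 0, 0], "rot": [0, 0, 0], "gripper": 0.3},
  {"offset": [8, 0, 0], "rot": [0, 0, 0], "gripper": 0.3},
  {"offset": [13, 0, 0], "rot": [0, 0, 0], "gripper": 0.3},
  {"offset": [18, 0, 0], "rot": [0, 0, 0], "gripper": 0.3},
  {"offset": [23, 0, 0], "rot": [0, 0, 0], "gripper": 0.3},
  {"offset": [28, 0, 0], "rot": [0, 0, 0], "gripper": 0.3},
  {"offset": [33, 0, 0], "rot": [0, 0, 0], "gripper": 0.3},
  {"offset": [36, 0, 0], "rot": [0, 0, 0], "gripper": 0.3},
])

```text
time_s: 12.85
position: [0.5299, 0.0131, 0.3019]
tcp_rot: [[-0.054, -0.999, 0.001], [-0.999, 0.054, -0.003], [0.003, -0.002, -1.0]]
force: [0.3, -0.0, -0.3]
opening: 0.704
```

arm_command([
  {"offset": [5, 0, 0], "rot": [0, 0, 0], "gripper": 0.3},
  {"offset": [10, 0, 0], "rot": [0, 0, 0], "gripper": 0.3},
  {"offset": [15, 0, 0], "rot": [0, 0, 0], "gripper": 0.3},
  {"offset": [20, 0, 0], "rot": [0, 0, 0], "gripper": 0.3},
  {"offset": [25, 0, 0], "rot": [0, 0, 0], "gripper": 0.3},
  {"offset": [30, 0, 0], "rot": [0, 0, 0], "gripper": 0.3},
  {"offset": [30, 0, 0], "rot": [0, 0, 0], "gripper": 0.3},
  {"offset": [30, 0, 0], "rot": [0, 0, 0], "gripper": 0.3},
])

```text
time_s: 13.65
position: [0.5141, -0.2845, 0.3018]
tcp_rot: [[-0.055, -0.998, 0.001], [-0.998, 0.055, -0.001], [0.001, -0.001, -1.0]]
force: [-0.3, 0.8, 0.5]
opening: 0.699
```

```bash
python3 -c "
from h import *
cap('top','top5'); cap('side','side5')
to([.54,.374,.135],-93)
i=cv2.imread('pics/top5.png'); cv2.imwrite('pics/crop5.png',cv2.resize(i[100:250,140:400],None,fx=3,fy=3,interpolation=cv2.INTER_CUBIC))"
```

```text
t 13.75 pos [ 0.5143 -0.2822  0.3018] open 0.6963472906224328 F [0.4 0.2 0.1]
offset cm [-65.68   0.82  16.64] rot [ 0.   -0.03  0.04]
```

View pics/crop5.png

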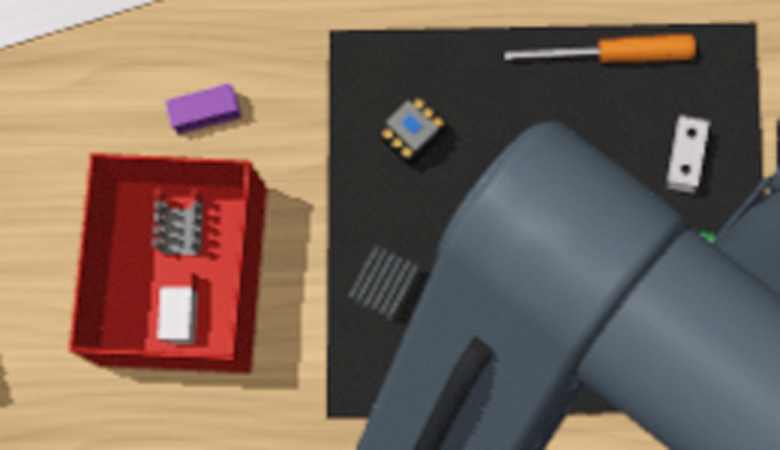

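Both offcuts lie on the floor of the red bin, the duct at crop (178,222) and the tube at (175,312). The spacer is at (688,153), which is top-image pixel (369,151), unchanged. Handing in.

```bash
python3 -c "
from rig import ticket
print(ticket.hand_in())"
```

```text
the job is handed in; nothing more can be done
None
```

Both red-ended offcuts, the tube and then the duct, are in the red scrap bin, and I handed the job in at about 13.8 s of the 51 s allowed.

- **Bin:** the last overhead picture shows both pieces lying separately on the floor of the red bin. I did not compute their exact positions in the bin or measure their speeds.
- **Spacer and look-alikes:** the spacer is at the same pixel position as at the start, to about one pixel. I never reached for it or for the orange and purple look-alikes.
- **Arm:** it stood clear with the gripper open and empty. The highest wrist force in the move reports was about 7 N.
- **Disagreement:** my first estimate of the bin centre from the overhead view was about 1 cm off in y. The wrist view corrected it before I released the tube.

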